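# Park the index plunger and bring the sample jars up to the viewing panel

## Robot

A 6-joint arm with a two-finger parallel gripper is mounted at the origin on the work surface. World frame = base frame: x ahead of the robot, y to its left, z up, the work surface at z = 0. Lengths are in m, angles in degrees, forces in N, time in s.
With the tool pointing down it reaches from about 0.4 to 0.825 m from the base axis. Payload 7 kg.
Tool frame: the origin (TCP) lies at the very end of the fingers, on their centre line; the grasp point (between the pads) lies 19 mm behind it; z points along the fingers, y is the direction in which the jaws open and shut (so a half turn about z gives the same grasp; the last joint's range is limited). The gripper opens to 88 mm and grips with 3 to 60 N. Pads are 19 mm wide; open, the fingers measure 130 mm over their backs; the gripper's body (78 mm by 193 mm) begins 47 mm behind the grasp point.
Start: joints at [-56.774, 20.546, 0.682, 0, -70.136, -16.507], TCP at [0.194, -0.646, 0.204] pointing down, gripper open.
Joint ranges: [-176.03, 176.03], [-82.01, 121.73], [-58.28, 71.71], [-173.87, 95.51], [-174.79, -0.11], [-173.66, 173.66]. Speed limits (degrees/s): [136.94, 136.94, 172.46, 180, 180, 180].

## Interface

Orientations are given as [roll, pitch, yaw] about the fixed x, y, z axes, in that order (R = Rz(yaw) Ry(pitch) Rx(roll)).
In Python, from plant import telemetry, snapshot, calibration, workorder gives the robot as it stands. The module is installed in compiled form; this text tells all that it offers.
- The arm moves only by the tool step_arm, never from a script. Its argument "plan" is text: rows parted by semicolons, each of 7 numbers parted by spaces: the finger opening in cm, from 0 to 8.76, then the shift along the tool's x, y, z in cm, then the turn, a rotation vector about the tool's x, y, z in degrees. A call has 1 to 12 rows; each row shifts and turns the commanded pose from where the row before left it, along the tool's axes as they then stand; what a row does not reach is not made up. A row lasts 1/12 s, in which the tool goes at most 41.7 mm and 7.16 degrees, less where a joint would pass 70% of its speed; a pose out of reach is approached as far as the arm can. A call with a gripper value outside its range is refused whole. The fingers move at their own pace and stop on an object; the grip force is fixed at half the most. Time passes only in rows, so rows that do not move let the fingers close. It gives the time, the measured TCP pose, the force and the opening at its end, in the units of the state.
- telemetry.get_obs(): the state, without advancing time (a new reading comes with each control period).
- snapshot(name): name is "side" or "top" or "wrist"; returns the picture (384x512x3 uint8, blue, green, red); there is no depth.
- calibration(name): a dict with "K" (3x3 intrinsics, pixels), "camera_from_world" (4x4, takes a point from world to camera coordinates). Camera axes: x right, y up, looking along -z (the intrinsics and any distortion apply to the point x, -y, -z); pixel columns grow to the right and rows downward; lengths in m; the calibration is good to about 2 mm. A picture is of the moment at which its call begins: read the wrist's pose just before it. calibration takes no time and is no camera call; for the wrist camera it gives the pose at the moment of the call.
- workorder.close_job(): hands the job in, once; it reports no verdict.
The state is a dict: "clock": time; "joint_pos": joint angles; "qvel": joint speeds; "tau": joint torques, N m; "tool_pos": TCP position; "orientation": TCP orientation; "force": force on the tool from outside, world axes, zero at the start; "moment": the same for the moment, N m; "opening": finger opening in m.
Only numpy, scipy, OpenCV 4.12 (cv2) and the standard library are available. Lean on these libraries where they do the work, as an engineer would, in place of code of your own. Each camera call takes 0.05 s, during which the arm holds its last target.

## Task

The four sample jars stand ragged on the inspection stand and its pusher bar is locked by the index plunger. Pull the plunger's T-handle up, twist it about a quarter turn and let it down into its rest notch, so that it stays retracted when you let go; then push the bar all the way forward to its stop, so that it sweeps the jars into one straight row in front of the viewing panel. Leave the plunger parked, the bar home, the jars standing, and the things beside the stand as they are.

Things in the scene. Friction and masses are not known exactly. Their poses are not given: they have to be found in the camera images.
- stand: bench-top inspection stand, aluminium base 300 x 440 mm, its deck (the jars' floor) 22 mm above the bench. Origin: centre of the underside, on the bench. Its x axis is the way the pusher bar travels forward (roughly away from the robot), y left, z up. Guide shafts with dark end blocks run along x at y = +165 and -165 mm; the index rail, a dark steel bar with holes in its top, at y = -198 mm
- panel_face (a point): middle of the face of the upright grey viewing panel with a white diffuser, which stands across the stand's front end: 300 mm wide, top 112 mm above the bench. The point is at x = +90, y = 0 mm on the stand, 66 mm above the bench
- pusher (a joint): travel of the pusher bar along the stand's +x, m: 0 at the start, locked; 0.105 fully forward on its stop, which leaves 60 mm between its front face and the panel, for jars of 58 mm. It slides with about 2 N of friction (up to 10 N with the jars) and stays where it is left
- push_face (a point): middle of the pusher bar's rear face, the place to push, 60 mm above the bench; moves with the bar; x = -102, y = 0 mm on the stand at travel 0. The bar is a grey aluminium beam along the stand's y: 27 mm thick with its black front strip, 296 mm long, from 28 to 80 mm above the bench. A dark steel carriage 50 mm long (x) carries each end; the space behind the bar between the carriages is free
- plunger_lift (a joint): how far the index plunger is pulled up, m: 0 locked, its 12 mm pin in a hole of the index rail; at most 0.017. A spring pulls it down, about 10 N at 0, 15 N at 0.014. It turns only with its cross pin above the sleeve's rim, from about 0.0135; in the rest notch it stands at about 0.010, clear of the rail. Unparked, it drops into the next hole (bar travels 0, 0.030, 0.060) and locks the bar
- plunger_turn (a joint): turn of the T-handle about the vertical, rad, positive anticlockwise from above: 0 at the start, held there by the deep slot of the sleeve. Either way round will do: the rest notches are wide, centred at +1.57 and -1.57, and take the cross pin anywhere from about 1.2 to 1.9. Turning it when pulled up needs under 0.1 N m
- plunger_grip (a point): centre of the plunger's black T-handle, a bar 70 mm long, 15 thick, 17 high, 132 mm above the bench when locked, on a 16 mm steel stem; the steel sleeve below (36 mm across) ends 96 mm above the bench. Over the right-hand (-y) end of the pusher bar, at x = -90, y = -198 mm on the stand at travel 0; moves with the bar. Site y axis along the T-handle (the stand's y at the start), z up
- jar1: closed amber glass sample jar with black cap and paper label, 58 mm diameter, 80 mm tall, 0.1 to 0.25 kg; origin at the centre of its underside. The four jars are alike and stand side by side on the deck between bar and panel, each at its own depth
- jar2: sample jar, like jar1
- jar3: sample jar, like jar1
- jar4: sample jar, like jar1
- reagent_bottle: bystander: white plastic reagent bottle with red cap, 80 mm diameter, 150 mm tall, on the bench left of the stand; origin at the centre of its underside
- tube_rack: bystander: blue rack of test tubes, 70 x 150 mm, 105 mm tall, on the bench left of the stand; origin at the centre of its underside
- beaker: bystander: empty glass beaker, 76 mm across the rim, 95 mm tall, on the bench right of the stand; origin at the centre of its underside

How it is judged (in metres and radians):
On the way, in this order (a step that is already met when the one before it is completed fails the run):
1. the plunger is parked: up in its rest notch and let go (value of joint plunger_lift between 0.0085 and 0.012 m and (value of joint plunger_turn above 1.1 rad or value of joint plunger_turn below -1.1 rad) and contact force between the fingers and anything else below 0.3 N), for 0.3 s.
2. the bar is pushed home on its stop, with the jars in a row before the panel (value of joint pusher above 0.1 m and x of each of jar1, jar2, jar3, jar4 in the frame of stand above 0.051 m), for 0.2 s.
At the end, for the whole second after the job is handed in: The plunger rests in a notch by itself (lifted 8.5 to 12 mm, turned more than 1.1 rad either way), the bar is within 5 mm of its forward stop, and the four jars stand upright (within 0.1 rad) and still in one row before the panel, their centres 51 to 68 mm along the stand's x (all of step 2 and value of joint plunger_lift between 0.0085 and 0.012 m and (value of joint plunger_turn above 1.1 rad or value of joint plunger_turn below -1.1 rad) and x of each of jar1, jar2, jar3, jar4 in the frame of stand below 0.068 m and angle between each of jar1, jar2, jar3, jar4's own z axis and vertical below 0.1 rad and linear speed of each of jar1, jar2, jar3, jar4 below 0.02 m/s); the robot touches nothing.
It fails at once if a jar is tipped over (angle between any of jar1, jar2, jar3, jar4's own z axis and vertical above 0.5 rad).
It fails at once if a thing beside the stand is moved more than 20 mm or tipped (distance of any of reagent_bottle, tube_rack, beaker from where it was at the start of the episode above 0.02 m or angle between any of reagent_bottle, tube_rack, beaker's own z axis and vertical above 0.3 rad).
It also fails if it takes over 54 s, if anything falls off the work surface, if the arm or the gripper's body presses on something with over 40 N, if the wrist force passes 120 N, or if a joint passes its speed limit or range.

## Working session

There is one attempt and no reset: what is moved stays moved. The work goes in short steps, Python scripts to look and compute and a tool call to move; the robot and the scene stay as the last step left them, time stands still between calls to the robot, and variables do not carry over. Pictures are saved under pics/ and viewed, and the job is handed in when it is done.

Besides the shell and the picture viewer there is one more tool, called after ">>>" by a JSON object that holds its "method" and its "body", one argument or row to a line. step_arm: Moves the arm, as the interface text tells. Its arguments: {"type":"object","properties":{"plan":{"type":"string"}},"required":["plan"]}

```bash
mkdir -p pics; python3 - <<'E'
from plant import telemetry, snapshot, calibration
import cv2
print(telemetry.get_obs())
for n in("side","top","wrist"):
    c=calibration(n); print(n,c)
    cv2.imwrite(f"pics/{n}0.png",snapshot(n))
E
```

```text
{'clock': 0.0, 'joint_pos': array([-5.67739482e+01,  2.05901194e+01,  6.34277434e-01, -2.15061970e-02,
       -7.01367520e+01, -1.65080934e+01]), 'qvel': array([ 0.02878449,  0.05292009,  0.11946645,  0.07182783, -0.0306065 ,
        0.08168582]), 'tau': array([-3.32726904e-04, -5.82720315e+01,  2.93063164e+01,  6.99743226e+00,
        6.98520264e-03, -1.29624932e-04]), 'tool_pos': array([ 0.19400899, -0.6459604 ,  0.20263705]), 'orientation': array([ 1.79905477e+02, -6.92941156e-03, -1.63289360e+02]), 'force': array([ 0.11596846,  0.22865   , -0.50637812]), 'moment': array([-0.0192887 , -0.02020801, -0.0004691 ]), 'opening': 0.08770001506032293}
side {'K': array([[495.44647829,   0.        , 261.49360967],
       [  0.        , 495.44647829, 195.06666212],
       [  0.        ,   0.        ,   1.        ]]), 'camera_from_world': array([[-0.99539373, -0.09391084,  0.01928937,  0.57242073],
       [ 0.08270082, -0.73931275,  0.66826434, -0.09758291],
       [-0.04849639,  0.66678138,  0.74367378, -1.48763343],
       [ 0.        ,  0.        ,  0.        ,  1.        ]])}
top {'K': ar
[... 249 characters left out ...]
85017,  0.01600003,  0.07767717, -0.5550295 ],
       [-0.07706646, -0.03578392,  0.9963836 , -1.14289005],
       [ 0.        ,  0.        ,  0.        ,  1.        ]])}
wrist {'K': array([[303.34474647,   0.        , 257.94683909],
       [  0.        , 303.34474647, 189.17121289],
       [  0.        ,   0.        ,   1.        ]]), 'camera_from_world': array([[-2.87753700e-01,  9.57704411e-01,  2.61396600e-04,
         6.75559959e-01],
       [-9.13297860e-01, -2.74329054e-01, -3.01049148e-01,
         3.74150834e-02],
       [-2.88244389e-01, -8.68667393e-02,  9.53608590e-01,
        -3.91346680e-01],
       [ 0.00000000e+00,  0.00000000e+00,  0.00000000e+00,
         1.00000000e+00]])}
```

View pics/top0.png

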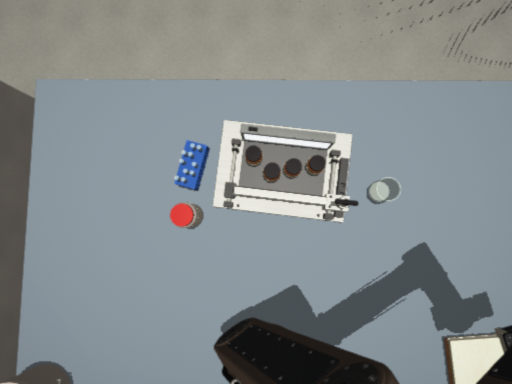

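View pics/side0.png

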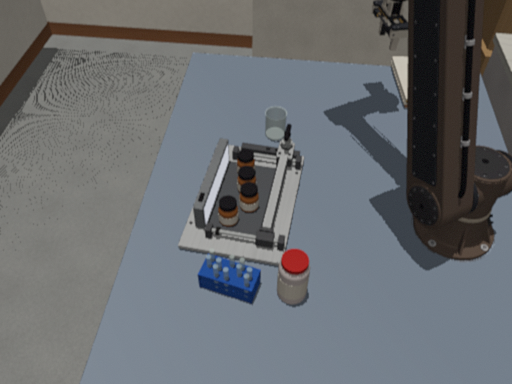

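View pics/wrist0.png

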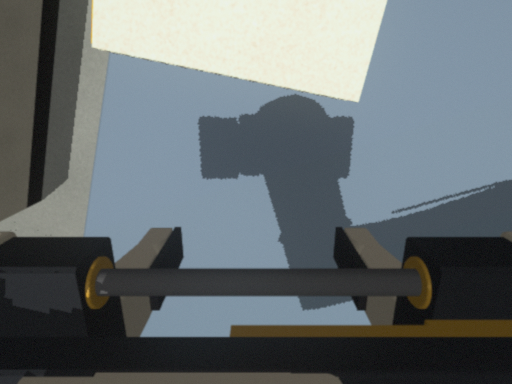

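```bash
cat > h.py <<'E'
import numpy as np, cv2
from plant import telemetry, snapshot, calibration
def ray(c,u,v,z):
    M=c["camera_from_world"];R=M[:3,:3];t=M[:3,3];K=c["K"]
    d=R.T@np.array([(u-K[0,2])/K[0,0],-(v-K[1,2])/K[1,1],-1]); o=-R.T@t
    return o+d*(z-o[2])/d[2]
def proj(c,p):
    M=c["camera_from_world"];q=M[:3,:3]@np.array(p)+M[:3,3];K=c["K"]
    return np.array([K[0,2]+K[0,0]*q[0]/-q[2],K[1,2]+K[1,1]*-q[1]/-q[2]])
E
python3 - <<'E'
from h import *
im=cv2.imread("pics/top0.png"); c=calibration("top")
cv2.imwrite("pics/topz.png",cv2.resize(im[110:230,205:365],None,fx=5,fy=5,interpolation=cv2.INTER_CUBIC))
s=cv2.imread("pics/side0.png")
cv2.imwrite("pics/sidez.png",cv2.resize(s[115:265,175:315],None,fx=4,fy=4,interpolation=cv2.INTER_CUBIC))
hsv=cv2.cvtColor(im,cv2.COLOR_BGR2HSV)
m=((hsv[...,2]>150)&(hsv[...,1]<50)).astype(np.uint8)
m[:110]=0;m[230:]=0;m[:,:205]=0;m[:,360:]=0
n,l,st,_=cv2.connectedComponentsWithStats(m);
pts=np.argwhere(m)[:,::-1]
k=[i for i in range(1,n) if st[i,4]>60];print(st[k])
pts=np.argwhere(np.isin(l,k))[:,::-1]
W=np.array([ray(c,u,v,.02)[:2] for u,v in pts],np.float32)
r=cv2.minAreaRect(W);print(r);print(cv2.boxPoints(r))
E
```

```text
[[  205   110   155   120 11709]
 [  260   129    51    10   188]
 [  244   134    86    15   488]]
((0.6287591457366943, -0.03276026248931885), (0.4080084562301636, 0.5257933735847473), 0.44884204864501953)
[[ 0.42270172  0.22853024]
 [ 0.42682064 -0.297247  ]
 [ 0.8348166  -0.29405075]
 [ 0.83069766  0.23172647]]
```

View pics/topz.png

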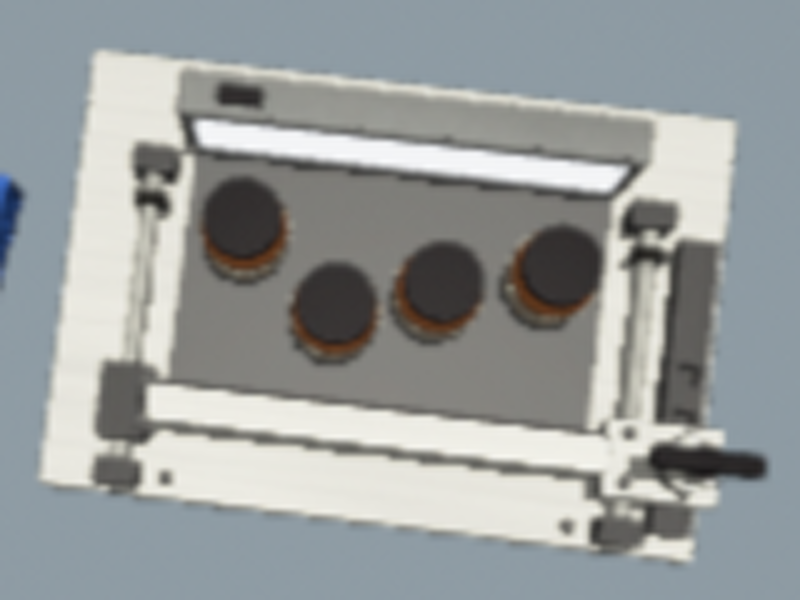

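View pics/sidez.png

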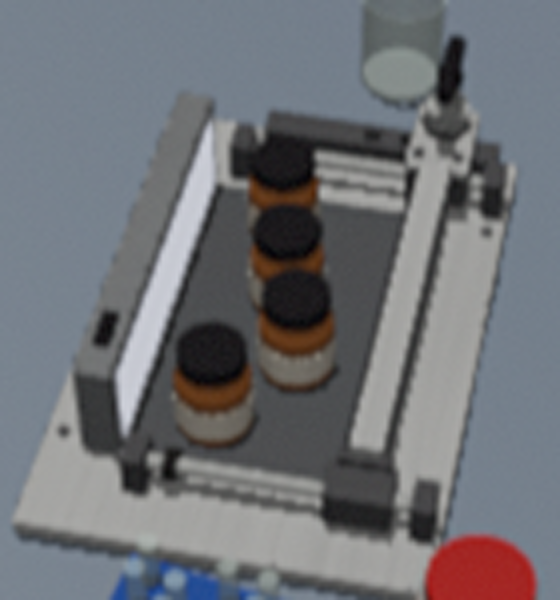

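```bash
python3 - <<'E'
from h import *
c=calibration("top"); s=calibration("side")
z=[(95,50),(737,120),(692,562),(40,485)]
P=np.array([ray(c,(x+.5)/5-.5+205,(y+.5)/5-.5+110,.020)[:2] for x,y in z]);print(P)
print([np.linalg.norm(P[i]-P[i-1]) for i in range(4)])
C=P.mean(0); ey=P[0]-P[1]+P[3]-P[2]; ex=P[0]-P[3]+P[1]-P[2]
a1=np.arctan2(-ey[0],ey[1]); a2=np.arctan2(ex[1],ex[0]);print(C,np.degrees([a1,a2]))
h=[ray(c,(x+.5)/5-.5+205,(y+.5)/5-.5+110,.138)[:2] for x,y in[(650,457),(768,466)]];print("handle",h,np.mean(h,0))
d=h[0]-h[1]; print(np.degrees(np.arctan2(-d[0],d[1])))
a=np.radians(np.degrees(a1)); R=np.array([[np.cos(a),-np.sin(a)],[np.sin(a),np.cos(a)]])
print("plunger pred",C+R@[-.09,-.198],"push",C+R@[-.102,0],'stop',C+R@[.003,0])
G=C+R@[-.09,-.198]
im=cv2.resize(cv2.imread("pics/side0.png"),None,fx=1.5,fy=1.5)
def dot(im,c,p,f,col): u=proj(c,p);cv2.circle(im,tuple(int(v) for v in ((u+.5)*f-.5)),2,col,-1)
t=cv2.resize(cv2.imread("pics/top0.png"),None,fx=5,fy=5)
im=cv2.resize(cv2.imread("pics/side0.png"),None,fx=5,fy=5)
for img,cc in((t,c),(im,s)):
  for q,zz in [((-.09,-.198),.132),((-.09,-.233),.132),((-.09,-.163),.132),((.15,.22),.02),((-.15,.22),.02),((-.15,-.22),.02),((.15,-.22),.02),((-.102,0),.08),((.09,.15),.112),((.09,-.15),.112)]:
    dot(img,cc,[*(C+R@q),zz],5,(0,0,255))
cv2.imwrite("pics/t2.png",t[550:1150,1025:1825]);cv2.imwrite("pics/s2.png",im[575:1175,900:1600])
E
```

```text
[[ 0.79752939  0.16648568]
 [ 0.75315958 -0.27025883]
 [ 0.45497792 -0.23978846]
 [ 0.49834165  0.19605156]]
[np.float64(0.3006450470551693), np.float64(0.4389925403677175), np.float64(0.29973445537230725), np.float64(0.4379919310970926)]
[ 0.62600214 -0.03687751] [-5.74147786 -5.73901452]
handle [array([ 0.51813032, -0.18901417]), array([ 0.51394244, -0.25900833])] [ 0.51603638 -0.22401125]
-3.4240354767900865
plunger pred [ 0.5166457  -0.22488062] push [ 0.52451383 -0.02667343] stop [ 0.62898709 -0.03717763]
```

View pics/t2.png

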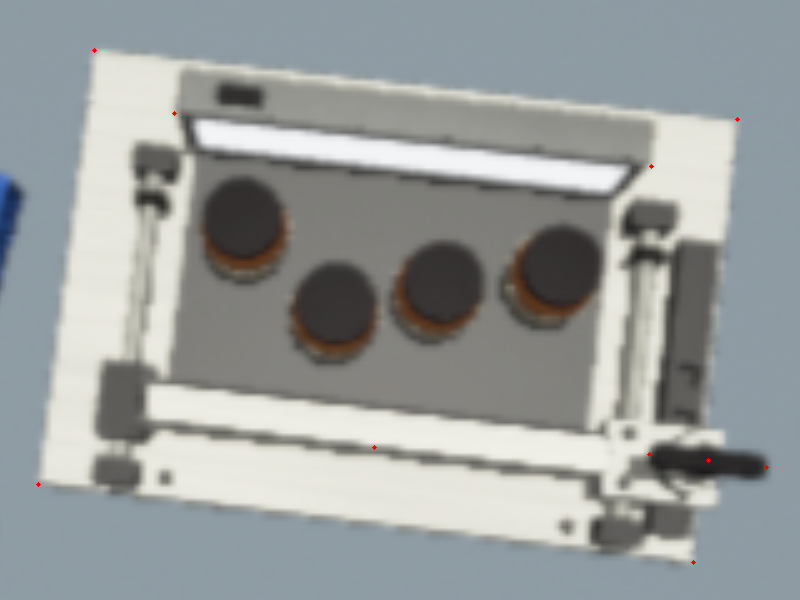

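View pics/s2.png

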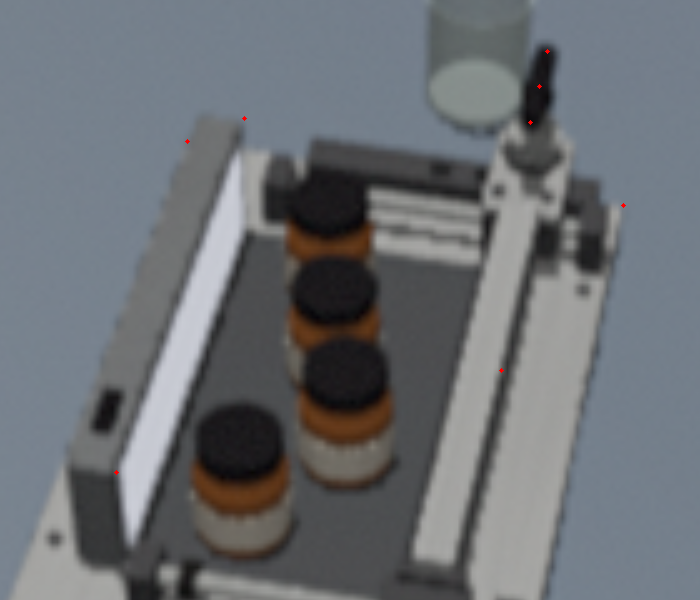

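>>> {"method": "step_arm", "body": {
  "plan": "8.76 0 0 0 0 0 -6.75;8.76 0 0 0 0 0 -6.75;8.76 0 0 0 0 0 -6.75;8.76 0 0 0 0 0 -6.75;8.76 0 0 0 0 0 -6.75;8.76 0 0 0 0 0 -6.75;8.76 0 0 0 0 0 -6.75;8.76 0 0 0 0 0 -6.75;8.76 0 0 0 0 0 -6.75;8.76 0 0 0 0 0 -6.75;8.76 0 0 0 0 0 0"
}}

```text
clock: 1.07
tool_pos: [0.1941, -0.6463, 0.2032]
orientation: [180.0, 0.0, -95.5]
force: [1.0, 0.1, -0.3]
opening: 0.0874
```

>>> {"method": "step_arm", "body": {
  "plan": "8.76 -3.2 -2 0 0 0 0;8.76 -3.2 -2 0 0 0 0;8.76 -3.2 -2 0 0 0 0;8.76 -3.2 -2 0 0 0 0;8.76 -3.2 -2 0 0 0 0;8.76 -3.2 -2 0 0 0 0;8.76 -3.2 -2 0 0 0 0;8.76 -3.2 -2 0 0 0 0;8.76 -3.2 -2 0 0 0 0;8.76 -3.2 -2 0 0 0 0;8.76 -3.2 -2 0 0 0 0;8.76 -3.2 -2 0 0 0 0"
}}

```text
clock: 2.07
tool_pos: [0.4724, -0.2869, 0.2037]
orientation: [-180.0, -0.0, -96.0]
force: [0.8, -0.6, -0.5]
opening: 0.0875
```

>>> {"method": "step_arm", "body": {
  "plan": "8.76 -3.2 -2 0 0 0 0;8.76 -3.2 -2 0 0 0 0;8.76 0 0 0 0 0 0;8.76 0 0 0 0 0 0"
}}

```text
clock: 2.4
tool_pos: [0.5188, -0.2272, 0.2032]
orientation: [180.0, 0.0, -95.8]
force: [1.0, -0.5, -0.1]
opening: 0.0876
```

```bash
python3 - <<'E'
from h import *
c=calibration("wrist"); im=snapshot("wrist"); cv2.imwrite("pics/w1.png",im)
print(telemetry.get_obs()['tool_pos'],proj(c,[.5163,-.2245,.138]),proj(c,[.520,-.1895,.138]),proj(c,[.5128,-.2593,.138]))
np.save("w1c.npy",c["camera_from_world"])
E
```

```text
[ 0.51802933 -0.22817374  0.20327753] [261.45063197 197.58227261] [261.15365787 234.76338952] [261.55514178 157.52574488]
```

View pics/w1.png

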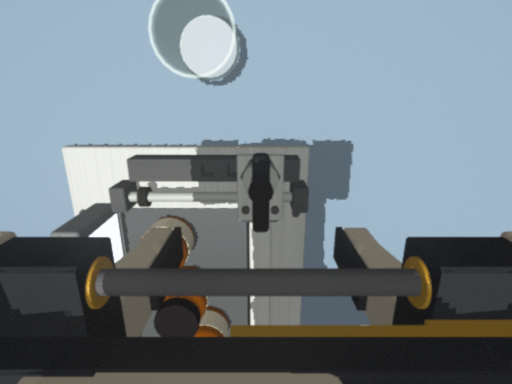

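>>> {"method": "step_arm", "body": {
  "plan": "8.76 -0.1 0.22 2 0 0 0;8.76 0 0 2 0 0 0;8.76 0 0 2 0 0 0;8.76 0 0 1.2 0 0 0;8.76 0 0 0.8 0 0 0;8.76 0 0 0 0 0 0;8.76 0 0 0 0 0 0"
}}

```text
clock: 3.03
tool_pos: [0.5155, -0.2285, 0.1238]
orientation: [180.0, -0.0, -95.9]
force: [0.2, -0.4, 0.9]
opening: 0.0877
```

```bash
python3 - <<'E'
from h import *
im=snapshot("wrist"); cv2.imwrite("pics/w2.png",im)
s=snapshot("side");cv2.imwrite("pics/s3.png",cv2.resize(s[90:230,200:360],None,fx=4,fy=4))
E
```

```text
(no output)
```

View pics/w2.png

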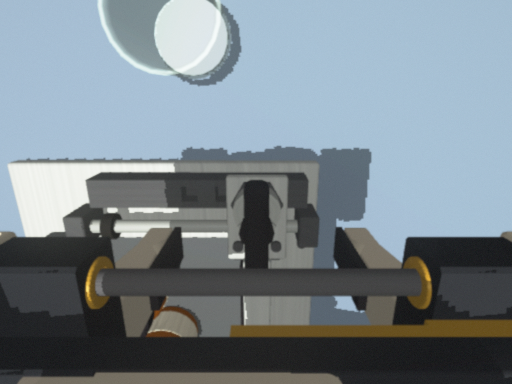

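View pics/s3.png

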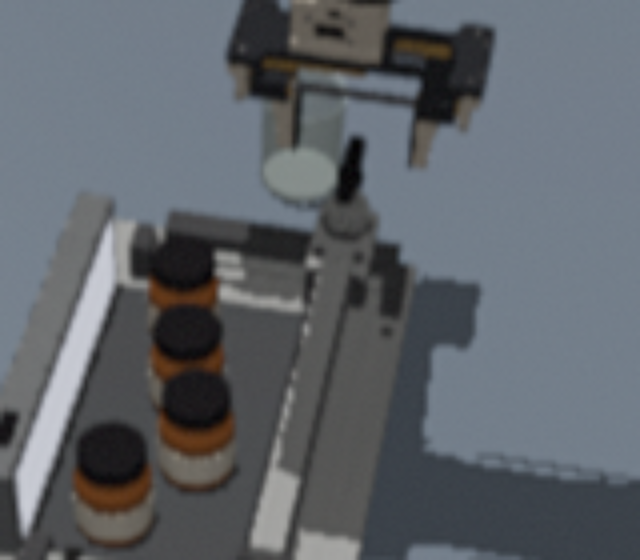

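```bash
python3 - <<'E'
from h import *
c=calibration("wrist");s=calibration("side")
for y in(-.2245,-.228): print(proj(c,[.5163,y,.1405]),proj(c,[.5128,y-.035,.1405]))
t=telemetry.get_obs()['tool_pos'];print(t)
u=proj(s,t);print("tcp side zoom",(u-[200,90])*4)
u=proj(s,[.5163,-.2245,.132]);print("handle",(u-[200,90])*4)
u=proj(s,[.5163,-.228,.132]);print("handle2",(u-[200,90])*4)
E
```

```text
[258.8735441  243.27304686] [258.81078073 187.87626455]
[258.29022243 238.07348054] [258.1914043 182.0235516]
[ 0.51626056 -0.22826827  0.12462387]
tcp side zoom [349.81490194 171.74785032]
handle [350.02789704 167.75784668]
handle2 [350.28869962 164.86051284]
```

>>> {"method": "step_arm", "body": {
  "plan": "8.76 0 0 0.25 0 0 0;5 0 0 0 0 0 0;3 0 0 0 0 0 0;0.5 0 0 0 0 0 0;0.5 0 0 0 0 0 0;0.5 0 0 0 0 0 0;0.5 0 0 0 0 0 0;0.5 0 0 0 0 0 0;0.5 0 0 0 0 0 0"
}}

```text
clock: 3.88
tool_pos: [0.5158, -0.2277, 0.1211]
orientation: [-180.0, 0.0, -95.8]
force: [-0.2, 0.5, -0.4]
opening: 0.04
```

>>> {"method": "step_arm", "body": {
  "plan": "0.5 0 0 0 0 0 0;0.5 0 0 0 0 0 0;0.5 0 0 0 0 0 0;0.5 0 0 0 0 0 0;0.5 0 0 0 0 0 0;0.5 0 0 0 0 0 0;0.5 0 0 0 0 0 0"
}}

```text
clock: 4.47
tool_pos: [0.5158, -0.2277, 0.1211]
orientation: [-180.0, -0.0, -95.8]
force: [0.7, -0.7, -0.2]
opening: 0.0052
```

```bash
python3 - <<'E'
from h import *
im=snapshot("wrist"); cv2.imwrite("pics/w4.png",im)
s=snapshot("side");cv2.imwrite("pics/s4.png",cv2.resize(s[90:230,200:360],None,fx=5,fy=5,interpolation=cv2.INTER_CUBIC)[:600])
s=snapshot("top");cv2.imwrite("pics/t4.png",cv2.resize(s[150:250,260:420],None,fx=5,fy=5,interpolation=cv2.INTER_CUBIC)[:600])
E
```

```text
(no output)
```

View pics/w4.png

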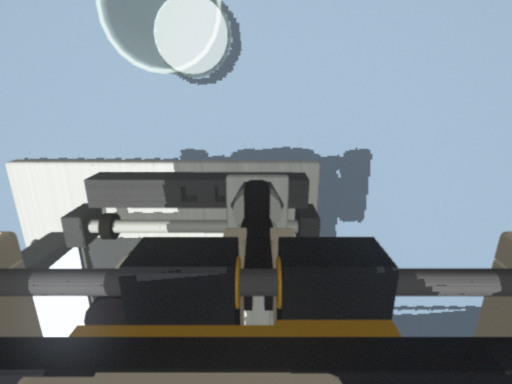

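View pics/s4.png

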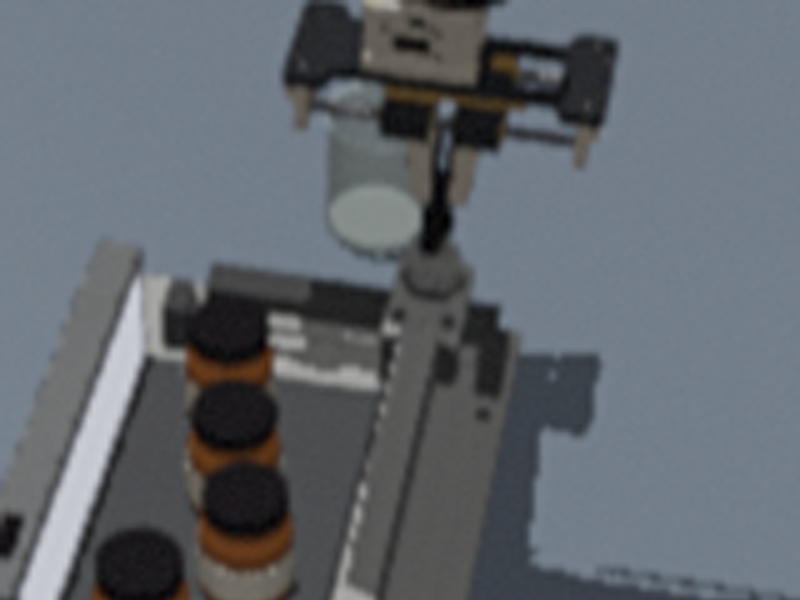

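View pics/t4.png

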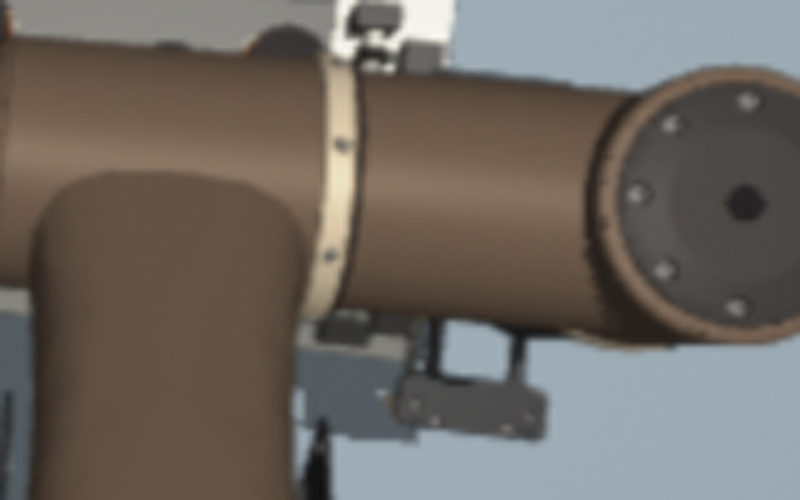

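>>> {"method": "step_arm", "body": {
  "plan": "0 0 0 0 0 0 0;0 0 0 0 0 0 0;0 0 0 -0.3 0 0 0;0 0 0 0 0 0 0;0 0 0 0 0 0 0"
}}

```text
clock: 5.03
tool_pos: [0.516, -0.2278, 0.1244]
orientation: [-180.0, -0.0, -95.8]
force: [-0.7, 0.2, 0.2]
opening: 0.0004
```

```bash
python3 - <<'E'
from h import *
o=telemetry.get_obs();print(o['tool_pos'],o['joint_pos'])
im=snapshot("wrist"); cw=calibration("wrist");sc=calibration("side")
w=cv2.resize(im[180:384,150:370],None,fx=3.6,fy=2.9*1.24*0+3.6-.7)
s=snapshot("side");z=cv2.resize(s[90:165,240:340],None,fx=8,fy=8,interpolation=cv2.INTER_CUBIC)
t=o['tool_pos']
print("tcp wrist",proj(cw,t)); u=proj(sc,t);print("tcp side",u,(u+.5-[240,90])*8)
cv2.imwrite("pics/w5.png",w);cv2.imwrite("pics/s5.png",z)
E
```

```text
[ 0.51598456 -0.22775789  0.12435545] [-3.93340005e+00  1.39060106e+01 -1.98175033e+01  4.54838530e-03
 -5.62460016e+01 -1.84766053e+00]
tcp wrist [258.14447392 226.72268572]
tcp side [287.52611487 133.1135196 ] [384.20891899 348.90815677]
```

View pics/s5.png

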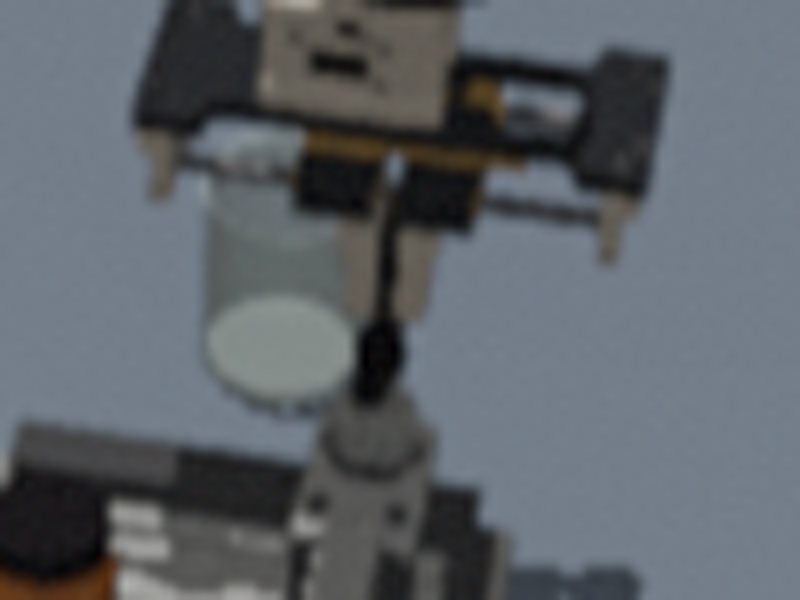

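View pics/w5.png

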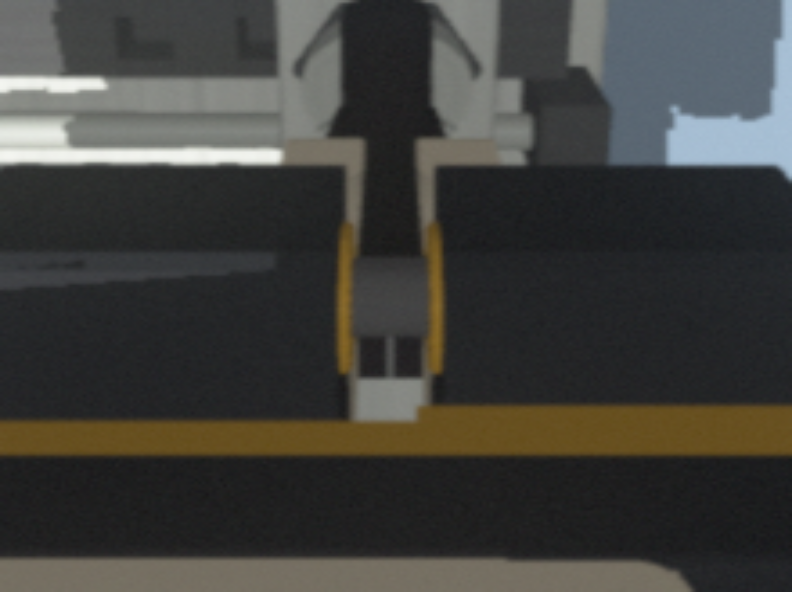

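>>> {"method": "step_arm", "body": {
  "plan": "8.76 0 0 0 0 0 0;8.76 0 0 0 0 0 0;8.76 0 0 0 0 0 0;8.76 0 0 0 0 0 0;8.76 0 0 0 0 0 0;8.76 0 0 0 0 0 0;8.76 0 0 0 0 0 0;8.76 0 0 0 0 0 0;8.76 0 0 0.8 0 0 0;8.76 0 0 0.8 0 0 0;8.76 0 0 0 0 0 0;8.76 0 0 0 0 0 0"
}}

```text
clock: 6.13
tool_pos: [0.5151, -0.2276, 0.107]
orientation: [179.9, 0.0, -95.8]
force: [-0.0, 0.1, -0.3]
opening: 0.0752
```

```bash
python3 - <<'E'
from h import *
o=telemetry.get_obs();print(o['tool_pos'],o['force'])
sc=calibration("side");s=snapshot("side");z=cv2.resize(s[90:165,240:340],None,fx=8,fy=8,interpolation=cv2.INTER_CUBIC)
t=o['tool_pos']
for q in (t,[.5163,-.2245,.1405],[.5128,-.2593,.1405],[.520,-.1895,.1405],t+[-.005,-.044,0]*0):
  u=(proj(sc,q)+.5-[240,90])*8;print(u); cv2.circle(z,(int(u[0]),int(u[1])),3,(0,0,255),-1)
cv2.imwrite("pics/s6.png",z); cv2.imwrite("pics/w6.png",snapshot("wrist"))
E
```

```text
[ 0.51505003 -0.22763553  0.10702667] [-0.01892288  0.06917418 -0.27081893]Traceback (most recent call last):
  File "<stdin>", line 5, in <module>
ValueError: operands could not be broadcast together with shapes (3,) (0,)
```

```bash
python3 - <<'E'
from h import *
o=telemetry.get_obs();print(o['tool_pos'],o['force'])
sc=calibration("side");s=snapshot("side");z=cv2.resize(s[90:165,240:340],None,fx=8,fy=8,interpolation=cv2.INTER_CUBIC)
t=o['tool_pos']
for q in (t,[.5163,-.2245,.1405],[.5128,-.2593,.1405],[.520,-.1895,.1405],t+[-.0438,.0044,0],t-[-.0438,.0044,0]):
  u=(proj(sc,q)+.5-[240,90])*8;print(u); cv2.circle(z,(int(u[0]),int(u[1])),3,(0,0,255),-1)
cv2.imwrite("pics/s6.png",z); cv2.imwrite("pics/w6.png",snapshot("wrist"))
E
```

```text
[ 0.51550425 -0.22770624  0.10755142] [ 0.57368002 -0.19715345  1.37596455]
[382.94697486 381.08458973]
[385.31735405 323.01479183]
[399.19496614 266.8351841 ]
[370.47627369 381.18243201]
[491.98301449 396.85397286]
[274.60484991 365.41556431]
```

View pics/s6.png

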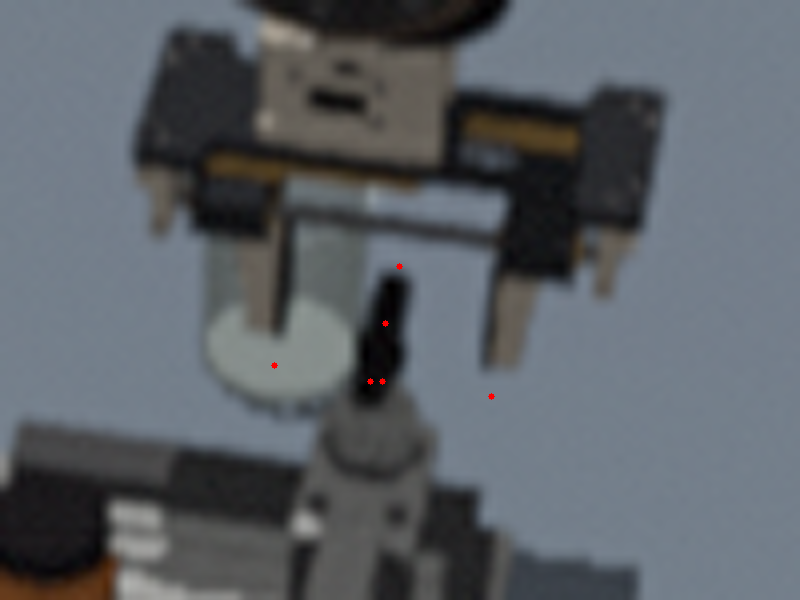

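View pics/w6.png

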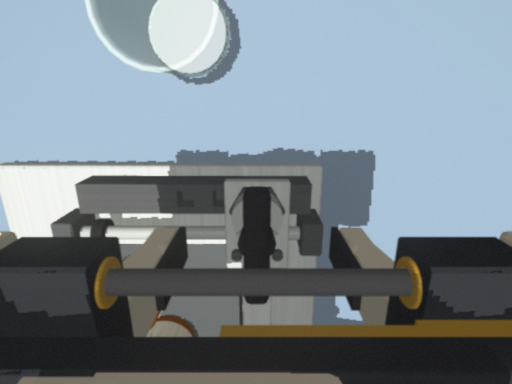

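```bash
python3 - <<'E'
from h import *
c=calibration("wrist");t=telemetry.get_obs()['tool_pos']
w=cv2.imread("pics/w6.png")
g=cv2.cvtColor(w,cv2.COLOR_BGR2GRAY)
print("col257",[(v,int(g[v,257])) for v in list(range(178,196))+list(range(292,312))])
for z in (.09,.10,.11,.12,.13,.1405):
  for a,b in((187,302),):
    A=ray(c,257,a,z);B=ray(c,257,b,z); print(z,A[:2],B[:2],np.linalg.norm(A-B),((A+B)/2-t))
w1=cv2.imread("pics/w1.png");g=cv2.cvtColor(w1,cv2.COLOR_BGR2GRAY)
print([(v,int(g[v,261])) for v in list(range(146,160))+list(range(222,240))])
c["camera_from_world"]=np.load("w1c.npy")
for z in (.11,.12,.13,.1405):
    A=ray(c,261,153.5,z);B=ray(c,261,230.5,z); print(z,A[:2],B[:2],np.linalg.norm(A-B))
E
```

```text
col257 [(178, 69), (179, 92), (180, 108), (181, 119), (182, 133), (183, 139), (184, 141), (185, 128), (186, 94), (187, 44), (188, 35), (189, 33), (190, 35), (191, 36), (192, 37), (193, 36), (194, 36), (195, 34), (292, 68), (293, 68), (294, 64), (295, 58), (296, 45), (297, 34), (298, 33), (299, 34), (300, 31), (301, 32), (302, 39), (303, 60), (304, 106), (305, 136), (306, 140), (307, 138), (308, 137), (309, 136), (310, 138), (311, 137)]
0.09 [ 0.51464281 -0.24928684] [ 0.5241716  -0.15578832] 0.0939828259305013 [ 0.00354636  0.02522928 -0.01809544]
0.1 [ 0.51429621 -0.25233294] [ 0.52334778 -0.16351704] 0.08927594604225145 [ 0.00296114  0.01984186 -0.00809544]
0.11 [ 0.5139496  -0.25537904] [ 0.52252395 -0.17124577] 0.08456906615400167 [0.00237593 0.01445445 0.00190456]
0.12 [ 0.513603   -0.25842514] [ 0.52170012 -0.17897449] 0.07986218626575191 [0.00179071 0.00906704 0.01190456]
0.13 [ 0.5132564  -0.26147124] [ 0.52087629 -0.18670322] 0.07515530637750208 [0.0012055  0.00367962 0.02190456]
0.1405 [ 0.51289246 -0.26466965] [ 0.52001127 -0.19481838] 0.07021308249483976 [ 0.00059102 -0.00197716  0.03240456]
[(146, 104), (147, 117), (148, 126), (149, 129), (150, 130), (151, 127), (152, 110), (153, 58), (154, 40), (155, 41), (156, 43), (157, 47), (158, 51), (159, 48), (222, 31), (223, 33), (224, 34), (225, 32), (226, 29), (227, 34), (228, 33), (229, 32), (230, 34), (231, 56), (232, 97), (233, 129), (234, 130), (235, 133), (236, 131), (237, 132), (238, 131), (239, 131)]
0.11 [ 0.51318135 -0.25736863] [ 0.52075351 -0.18051997] 0.07722082209833622
0.12 [ 0.51309033 -0.25926921] [ 0.5203869 -0.1852176] 0.07441021980037146
0.13 [ 0.51299932 -0.26116979] [ 0.52002028 -0.18991524] 0.07159961750240673
0.1405 [ 0.51290376 -0.2631654 ] [ 0.51963533 -0.19484776] 0.06864848508954374
```

>>> {"method": "step_arm", "body": {
  "plan": "8.76 0 0 0.5 0 0 0;8.76 0 0 0.5 0 0 0;8 0 0 0 0 0 0;0 0 0 0 0 0 0;0 0 0 0 0 0 0;0 0 0 0 0 0 0;0 0 0 0 0 0 0;0 0 0 0 0 0 0;0 0 0 0 0 0 0;0 0 0 0 0 0 0;0 0 0 0 0 0 0;0 0 0 0 0 0 0"
}}

```text
clock: 7.28
tool_pos: [0.5158, -0.2277, 0.0981]
orientation: [-180.0, 0.0, -95.8]
force: [0.8, 0.9, 0.1]
opening: 0.0265
```

>>> {"method": "step_arm", "body": {
  "plan": "0 0 0 0 0 0 0;0 0 0 0 0 0 0;0 0 0 0 0 0 0"
}}

```text
clock: 7.53
tool_pos: [0.5165, -0.2278, 0.0982]
orientation: [-179.9, -0.0, -95.8]
force: [3.1, -0.6, -2.2]
opening: 0.0151
```

>>> {"method": "step_arm", "body": {
  "plan": "0 0 0 0 0 0 0;0 0 0 0 0 0 0;0 0 0 -0.4 0 0 0;0 0 0 -0.4 0 0 0;0 0 0 -0.4 0 0 0;0 0 0 -0.35 0 0 0;0 0 0 0 0 0 0;0 0 0 0 0 0 0;0 0 0 0 0 0 0"
}}

```text
clock: 8.28
tool_pos: [0.5161, -0.2276, 0.1122]
orientation: [-180.0, 0.0, -95.8]
force: [6.8, -3.4, -14.7]
opening: 0.0146
```

```bash
python3 - <<'E'
from h import *
o=telemetry.get_obs();print(o['tool_pos'],o['force'],o['opening'])
s=snapshot("side");z=cv2.resize(s[90:165,240:340],None,fx=8,fy=8,interpolation=cv2.INTER_CUBIC)
cv2.imwrite("pics/s7.png",z)
E
```

```text
[ 0.51614696 -0.22755452  0.11218407] [  6.7995713   -3.35509238 -14.69117545] 0.014596687182335253
```

View pics/s7.png

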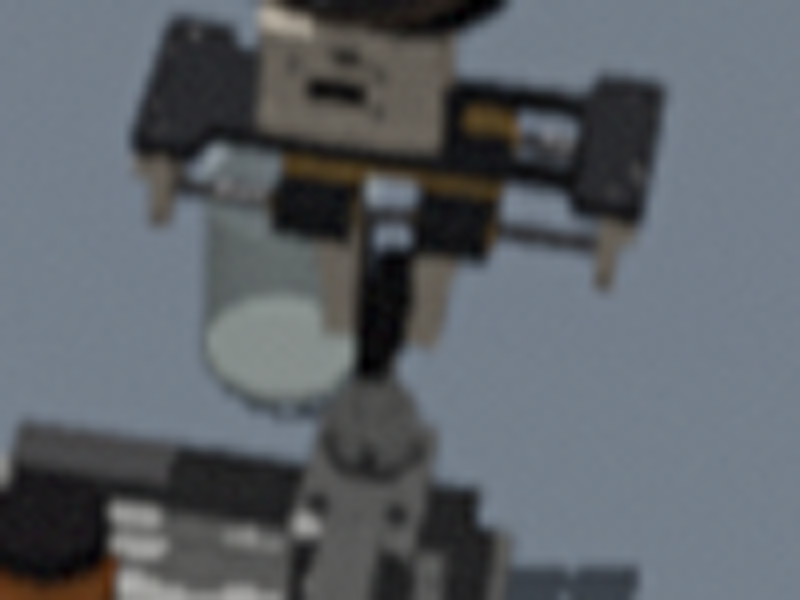

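>>> {"method": "step_arm", "body": {
  "plan": "0 0 0 -0.15 0 0 0;0 0 0 0 0 0 0;0 0 0 0 0 0 -3.5;0 0 0 0 0 0 -3.5;0 0 0 0 0 0 0"
}}

```text
clock: 8.75
tool_pos: [0.5164, -0.2275, 0.1136]
orientation: [-180.0, 0.0, -88.6]
force: [7.7, -2.8, -14.2]
opening: 0.0145
```

```bash
python3 - <<'E'
from plant import telemetry
o=telemetry.get_obs();print(o['force'],o['moment'],o['orientation'])
E
```

```text
[  7.65126042  -2.76540848 -14.22038502] [-1.32400425 -3.07346549 -0.00501974] [-1.79971380e+02  3.01721874e-02 -8.85860514e+01]
```

>>> {"method": "step_arm", "body": {
  "plan": "0 0 0 0 0 0 -7;0 0 0 0 0 0 -7;0 0 0 0 0 0 -7;0 0 0 0 0 0 -7;0 0 0 0 0 0 -7;0 0 0 0 0 0 -7;0 0 0 0 0 0 -7;0 0 0 0 0 0 -7;0 0 0 0 0 0 -7;0 0 0 0 0 0 -7;0 0 0 0 0 0 -7;0 0 0 0 0 0 -7"
}}

```text
clock: 9.75
tool_pos: [0.5181, -0.2263, 0.1139]
orientation: [-179.9, -0.2, -4.4]
force: [12.4, 4.1, -14.5]
opening: 0.0149
```

```bash
python3 - <<'E'
from h import *
o=telemetry.get_obs();print(o['tool_pos'],o['orientation'],o['force'],o['moment'],o['opening'],o['joint_pos'])
s=snapshot("side");z=cv2.resize(s[90:165,240:340],None,fx=8,fy=8,interpolation=cv2.INTER_CUBIC)
cv2.imwrite("pics/s8.png",z)
cv2.imwrite("pics/w8.png",snapshot("wrist"))
E
```

```text
[ 0.51812495 -0.22630436  0.11385149] [-179.87344783   -0.19959235   -4.4491399 ] [ 12.40743429   4.05490298 -14.53835527] [ 1.53593791 -4.56516388 -0.03269205] 0.014933824052041413 [ -3.85822237  14.55758177 -20.42266838  -0.15230835 -54.81895829
  89.49683907]
```

View pics/s8.png

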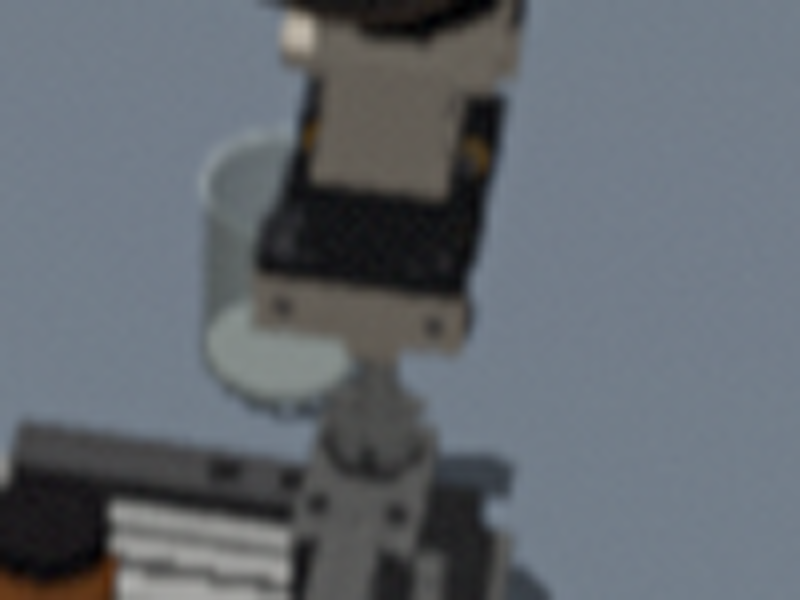

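View pics/w8.png

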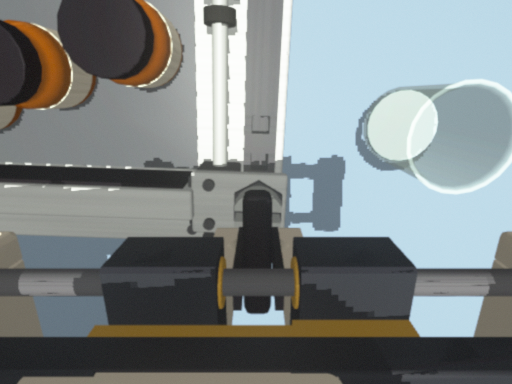

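>>> {"method": "step_arm", "body": {
  "plan": "0 0 0 0 0 0 0;0 0 0 0.2 0 0 0;0 0 0 0.2 0 0 0;0 0 0 0.1 0 0 0;0 0 0 0 0 0 0;0 0 0 0 0 0 0"
}}

```text
clock: 10.35
tool_pos: [0.5181, -0.2263, 0.1089]
orientation: [-179.9, -0.2, -4.8]
force: [11.9, 4.6, -14.4]
opening: 0.0149
```

>>> {"method": "step_arm", "body": {
  "plan": "0 0 0 0.1 0 0 0;0 0 0 0.1 0 0 0;0 0 0 0 0 0 0;0 0 0 0 0 0 0"
}}

```text
clock: 10.68
tool_pos: [0.5184, -0.2264, 0.1081]
orientation: [-179.9, -0.2, -4.8]
force: [8.8, 6.6, -6.7]
opening: 0.0144
```

Seated (force dropping). Open and check.

>>> {"method": "step_arm", "body": {
  "plan": "0 0 0 0.05 0 0 0;8.76 0 0 0 0 0 0;8.76 0 0 0 0 0 0;8.76 0 0 0 0 0 0;8.76 0 0 0 0 0 0;8.76 0 0 0 0 0 0;8.76 0 0 0 0 0 0;8.76 0 0 0 0 0 0;8.76 0 0 0 0 0 0;8.76 0 0 0 0 0 0;8.76 0 0 0 0 0 0;8.76 0 0 0 0 0 0"
}}

```text
clock: 11.68
tool_pos: [0.5158, -0.2277, 0.1076]
orientation: [180.0, 0.0, -4.8]
force: [-0.9, 0.8, -0.4]
opening: 0.0826
```

>>> {"method": "step_arm", "body": {
  "plan": "8.76 0 0 -2 0 0 0;8.76 0 0 -3 0 0 0;8.76 0 0 -3 0 0 0;8.76 0 0 -3 0 0 0;8.76 0 0 0 0 0 0;8.76 0 0 0 0 0 0"
}}

```text
clock: 12.18
tool_pos: [0.5169, -0.2279, 0.2196]
orientation: [180.0, -0.2, -4.8]
force: [0.1, 0.4, -1.2]
opening: 0.0878
```

```bash
python3 - <<'E'
from h import *
o=telemetry.get_obs();print(o['tool_pos'],o['orientation'],o['force'],o['opening'],o['joint_pos'])
s=snapshot("side");z=cv2.resize(s[90:165,240:340],None,fx=8,fy=8,interpolation=cv2.INTER_CUBIC)
sc=calibration("side")
for h in (.132,.142):
  for d in (-.035,0,.035):
    u=(proj(sc,[.5163+d,-.226-.1*d,h])+.5-[240,90])*8; cv2.circle(z,(int(u[0]),int(u[1])),3,(0,0,255) if h<.14 else (0,255,0),-1)
cv2.imwrite("pics/s9.png",z)
cv2.imwrite("pics/w9.png",snapshot("wrist"))
E
```

```text
[ 0.51685994 -0.22785534  0.21961371] [179.99445096  -0.24153707  -4.77643027] [ 0.08694684  0.41231154 -1.24283865] 0.08777720771552276 [-3.93339349e+00  9.46175140e+00 -1.22622404e+01  9.81467237e-03
 -6.80345792e+01  8.91532996e+01]
```

View pics/s9.png

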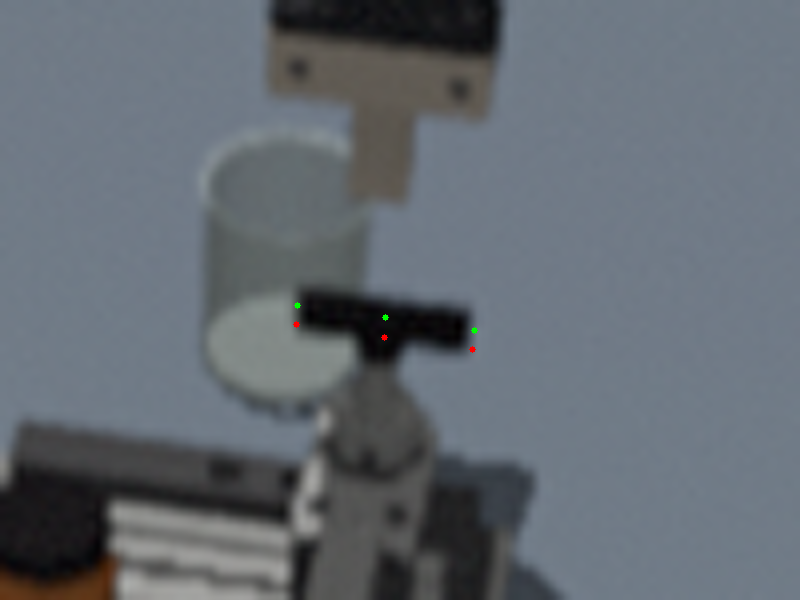

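View pics/w9.png

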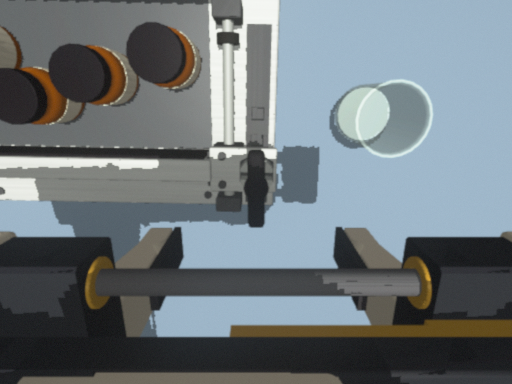

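>>> {"method": "step_arm", "body": {
  "plan": "0 0 0 0 0 0 0.9;0 -0.75 -3.35 0 0 0 0;0 -0.75 -3.35 0 0 0 0;0 -0.75 -3.35 0 0 0 0;0 -0.75 -3.35 0 0 0 0;0 -0.75 -3.35 0 0 0 0;0 -0.75 -3.35 0 0 0 0;0 0 0 0 0 0 0;0 0 0 0 0 0 0;0 0 0 0 0 0 0;0 0 0 0 0 0 0;0 0 0 0 0 0 0"
}}

```text
clock: 13.28
tool_pos: [0.4908, -0.0242, 0.2171]
orientation: [180.0, 0.0, -5.8]
force: [1.2, 0.7, -0.5]
opening: 0.013
```

```bash
python3 - <<'E'
from h import *
c=calibration("wrist");im=snapshot("wrist");cv2.imwrite("pics/w10.png",im)
s=snapshot("side");cv2.imwrite("pics/s10.png",cv2.resize(s[90:240,200:340],None,fx=4,fy=4,interpolation=cv2.INTER_CUBIC))
t=telemetry.get_obs()['tool_pos'];print(t)
C=np.array([.626,-.0369]);a=np.radians(-5.74);R=np.array([[np.cos(a),-np.sin(a)],[np.sin(a),np.cos(a)]])
print("stand xy of tcp",R.T@(t[:2]-C)); print(proj(c,[*(C+R@[-.102,0]),.08]))
E
```

```text
[ 0.49084593 -0.02419927  0.21730172]
stand xy of tcp [-0.13574666 -0.00088031]
[255.79809284 141.67696573]
```

View pics/w10.png

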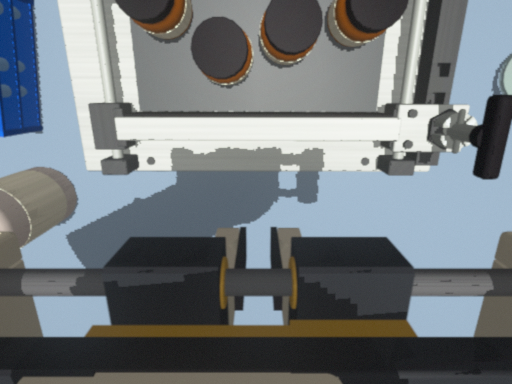

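View pics/s10.png

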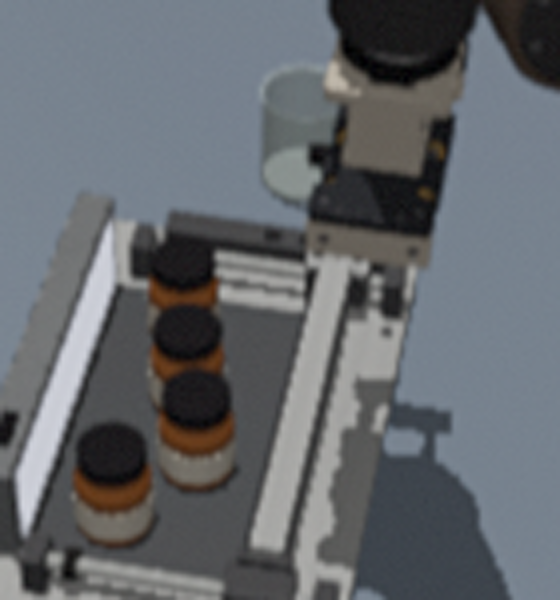

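>>> {"method": "step_arm", "body": {
  "plan": "0 0 0 3.6 0 0 0;0 0 0 3.6 0 0 0;0 0 0 3.6 0 0 0;0 0 0 3.2 0 0 0;0 0 0 2 0 0 0;0 0 0 1 0 0 0;0 0 0 0.8 0 0 0;0 0 0 0 0 0 0;0 0 0 0 0 0 0"
}}

```text
clock: 14.13
tool_pos: [0.4912, -0.0236, 0.0397]
orientation: [180.0, 0.0, -5.7]
force: [-0.8, 1.0, 0.1]
opening: 0.0005
```

```bash
python3 - <<'E'
from h import *
s=snapshot("side");cv2.imwrite("pics/s11.png",cv2.resize(s[90:240,200:340],None,fx=4,fy=4,interpolation=cv2.INTER_CUBIC))
cv2.imwrite("pics/w11.png",snapshot("wrist"))
o=telemetry.get_obs();print(o['force'],o['opening'],o['tool_pos'])
E
```

```text
[0.48085298 0.08282511 0.41169621] 0.00014919415325028915 [ 0.49170729 -0.02322019  0.04050316]
```

View pics/s11.png

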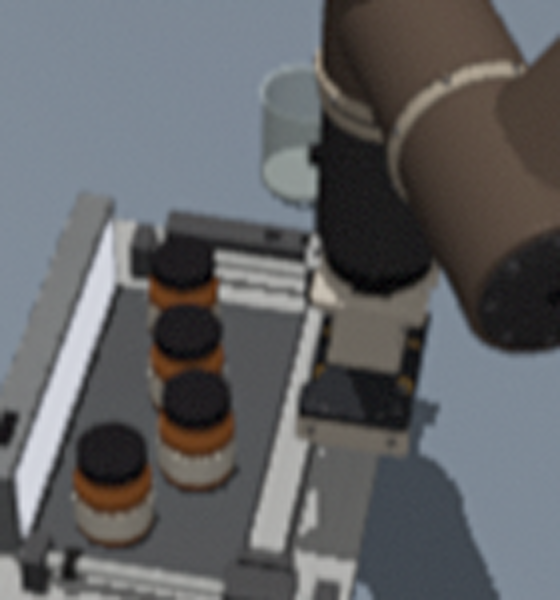

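View pics/w11.png

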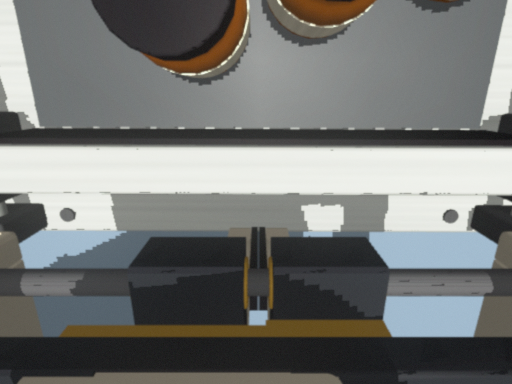

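>>> {"method": "step_arm", "body": {
  "plan": "0 0 0 0.5 0 0 0;0 1 0 0 0 0 0;0 0.7 0 0 0 0 0;0 0.4 0 0 0 0 0;0 0.4 0 0 0 0 0;0 0.4 0 0 0 0 0;0 0.4 0 0 0 0 0;0 0.4 0 0 0 0 0;0 0.4 0 0 0 0 0;0 0.4 0 0 0 0 0;0 0.4 0 0 0 0 0;0 0 0 0 0 0 0"
}}

```text
clock: 15.23
tool_pos: [0.5409, -0.0281, 0.0346]
orientation: [-180.0, -0.1, -5.7]
force: [0.6, 0.4, -0.2]
opening: 0.0007
```

```bash
python3 - <<'E'
from h import *
s=snapshot("side");cv2.imwrite("pics/s12.png",cv2.resize(s[90:240,200:340],None,fx=4,fy=4,interpolation=cv2.INTER_CUBIC))
E
```

```text
(no output)
```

View pics/s12.png

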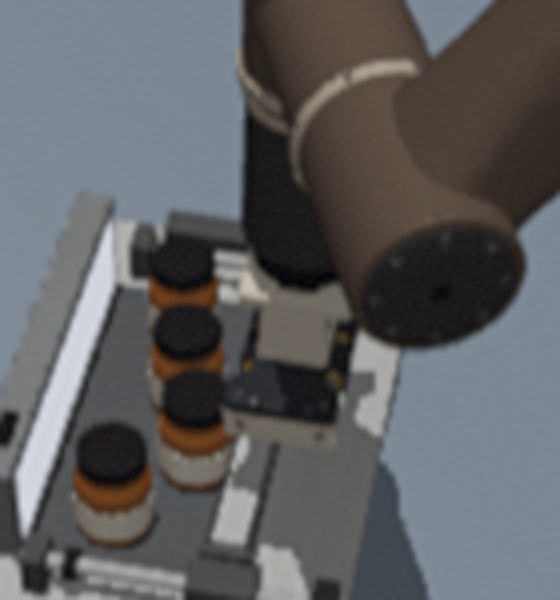

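>>> {"method": "step_arm", "body": {
  "plan": "0 0.5 0 0 0 0 0;0 0.5 0 0 0 0 0;0 0.5 0 0 0 0 0;0 0.5 0 0 0 0 0;0 0.5 0 0 0 0 0;0 0.5 0 0 0 0 0;0 0.5 0 0 0 0 0;0 0.5 0 0 0 0 0;0 0.5 0 0 0 0 0;0 0.5 0 0 0 0 0;0 0.5 0 0 0 0 0;0 0.5 0 0 0 0 0"
}}

```text
clock: 16.28
tool_pos: [0.5994, -0.0343, 0.0345]
orientation: [180.0, 0.0, -5.7]
force: [-7.4, 0.1, 3.9]
opening: 0.0004
```

```bash
python3 - <<'E'
from h import *
s=snapshot("side");cv2.imwrite("pics/s13.png",cv2.resize(s[90:240,200:340],None,fx=4,fy=4,interpolation=cv2.INTER_CUBIC))
cv2.imwrite("pics/w13.png",snapshot("wrist"))
E
```

```text
(no output)
```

View pics/s13.png

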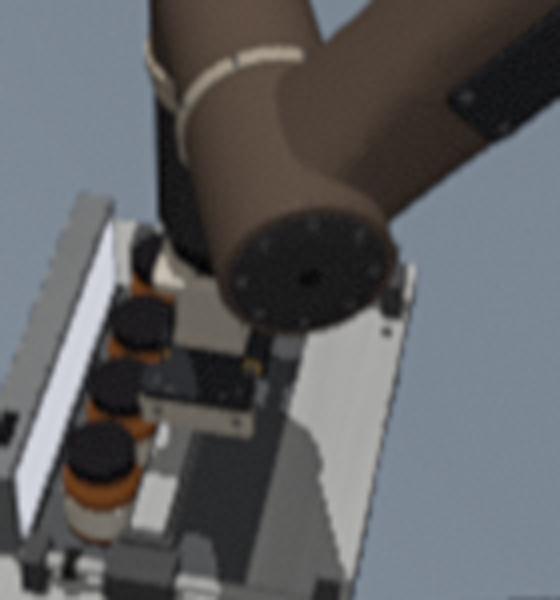

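View pics/w13.png

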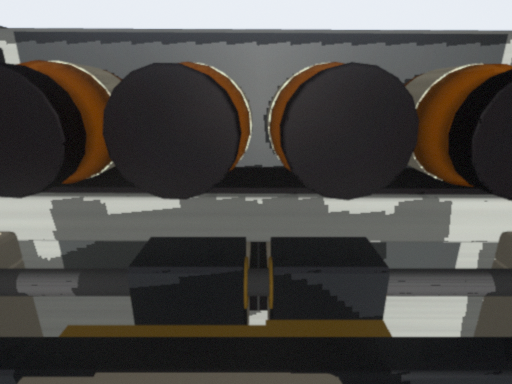

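>>> {"method": "step_arm", "body": {
  "plan": "0 0.4 0 0 0 0 0;0 0.4 0 0 0 0 0;0 0.4 0 0 0 0 0;0 0.3 0 0 0 0 0;0 0 0 0 0 0 0"
}}

```text
clock: 16.8
tool_pos: [0.6146, -0.0356, 0.0344]
orientation: [180.0, -0.0, -5.7]
force: [-3.1, -0.3, -0.4]
opening: 0.0006
```

>>> {"method": "step_arm", "body": {
  "plan": "0 0.2 0 0 0 0 0;0 0.2 0 0 0 0 0;0 0 0 0 0 0 0"
}}

```text
clock: 17.05
tool_pos: [0.618, -0.0359, 0.0344]
orientation: [180.0, 0.0, -5.7]
force: [-4.6, 1.1, 1.0]
opening: 0.0003
```

>>> {"method": "step_arm", "body": {
  "plan": "0 0.15 0 0 0 0 0;0 0.15 0 0 0 0 0;0 0 0 0 0 0 0"
}}

```text
clock: 17.3
tool_pos: [0.6189, -0.0361, 0.0343]
orientation: [180.0, 0.2, -5.7]
force: [-11.6, 3.0, 8.1]
opening: 0.0003
```

>>> {"method": "step_arm", "body": {
  "plan": "0 0.15 0 0 0 0 0;0 0.1 0 0 0 0 0;0 0 0 0 0 0 0"
}}

```text
clock: 17.55
tool_pos: [0.6188, -0.0362, 0.0342]
orientation: [180.0, 0.5, -5.7]
force: [-20.1, 6.1, 13.2]
opening: 0.0004
```

>>> {"method": "step_arm", "body": {
  "plan": "0 0 0 0 0 0 0;0 0 0 0 0 0 0;0 -0.5 0 0 0 0 0;0 -1 0 0 0 0 0;0 -2 0 0 0 0 0;0 -2 0 0 0 0 0;0 0 0 -3 0 0 0;0 0 0 -4 0 0 0;0 0 0 -4 0 0 0;0 -3 0 -2 0 0 0;0 -4 0 0 0 0 0;0 -4 0 0 0 0 0"
}}

```text
clock: 18.55
tool_pos: [0.4603, -0.0197, 0.1659]
orientation: [-179.9, -0.3, -5.7]
force: [-0.5, 0.7, -0.9]
opening: 0.0004
```

>>> {"method": "step_arm", "body": {
  "plan": "0 -1 0 -4 0 0 0;0 0 0 -4 0 0 0;0 0 0 -4 0 0 0;0 0 0 0 0 0 0"
}}

```text
clock: 18.88
tool_pos: [0.4536, -0.0189, 0.2934]
orientation: [-179.8, -0.9, -5.6]
force: [1.9, 0.6, 0.7]
opening: 0.0003
```

```bash
python3 - <<'E'
from h import *
s=snapshot("side");cv2.imwrite("pics/s14.png",cv2.resize(s[110:260,170:330],None,fx=4,fy=4,interpolation=cv2.INTER_CUBIC))
t=snapshot("top");cv2.imwrite("pics/t14.png",cv2.resize(t[110:230,205:365],None,fx=5,fy=5,interpolation=cv2.INTER_CUBIC))
cv2.imwrite("pics/w14.png",snapshot("wrist"));print(telemetry.get_obs()['clock'])
E
```

```text
19.0333
```

View pics/s14.png

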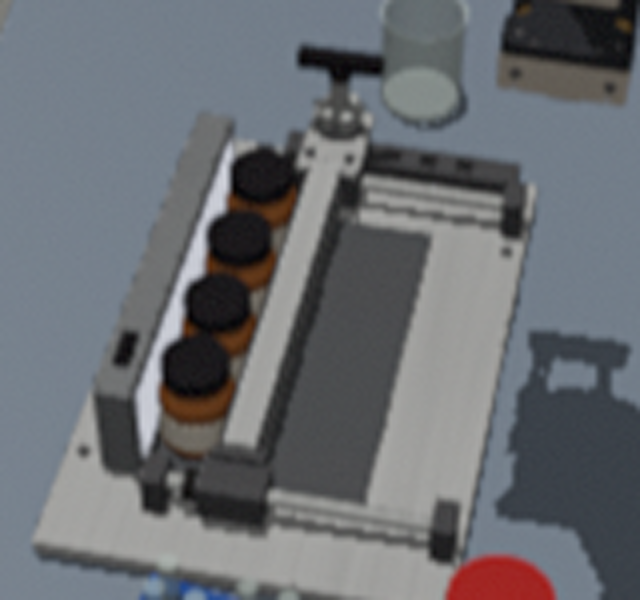

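View pics/t14.png

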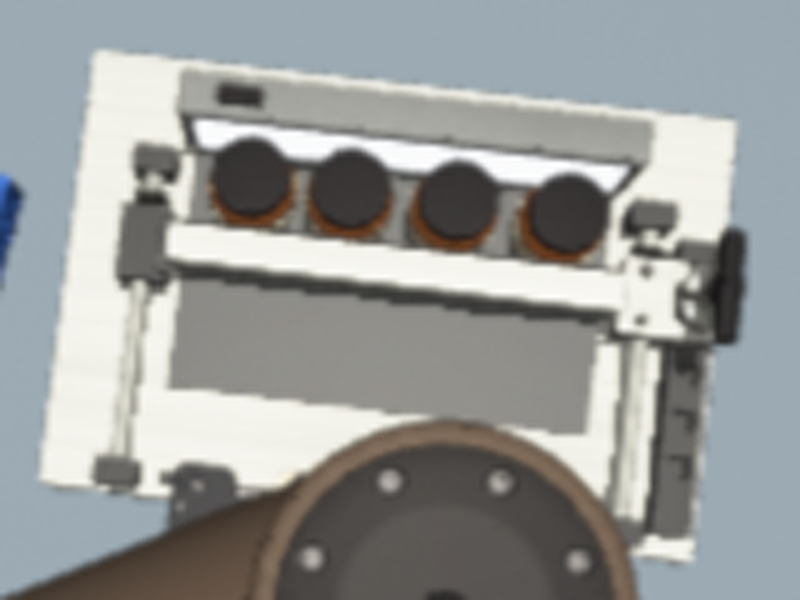

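View pics/w14.png

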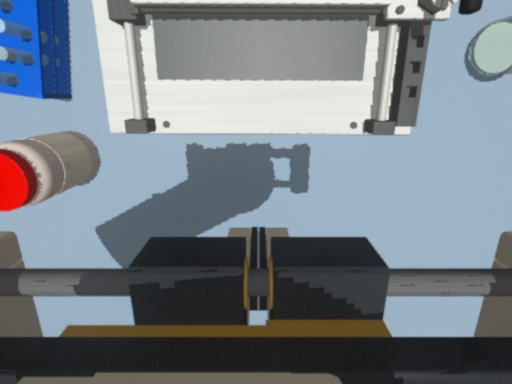

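```bash
python3 - <<'E'
from h import *
c=calibration("top")
C=np.array([.626,-.0369]);a=np.radians(-5.74);R=np.array([[np.cos(a),-np.sin(a)],[np.sin(a),np.cos(a)]])
def st(x,y,z): return (R.T@(ray(c,(x+.5)/5-.5+205,(y+.5)/5-.5+110,z)[:2]-C)).round(4)
print("handle",st(733,287,.150))
for j in((252,178),(350,190),(457,202),(566,215)): print("jar",st(*j,.102))
print("bar rear edge",st(400,284,.08),"start",st(380,449,.08), "front", st(400,256,.08))
o=telemetry.get_obs();print(o['force'],abs(o['qvel']).max())
E
```

```text
handle [ 0.0137 -0.1984]
jar [0.057  0.0971]
jar [0.0562 0.0347]
jar [ 0.0561 -0.033 ]
jar [ 0.0556 -0.1017]
bar rear edge [ 0.0037 -0.0041] start [-0.1029 -0.0033] front [ 0.0217 -0.002 ]
[ 0.15761124 -0.74633191 -0.98921414] 1.7768553344651938
```

>>> {"method": "step_arm", "body": {
  "plan": "0 0 0 0 0 0 0;0 0 0 0 0 0 0;0 0 0 0 0 0 0;0 0 0 0 0 0 0"
}}

```text
clock: 19.37
tool_pos: [0.4494, -0.0193, 0.2838]
orientation: [180.0, 0.1, -5.7]
force: [0.2, 0.2, 0.0]
opening: 0.0003
```

```bash
python3 -c "
from plant import workorder
print(workorder.close_job())"
```

```text
the job is handed in; nothing more can be done
None
```

The job is done and handed in at about 19 s. The plunger is parked in its rest notch and the bar is pushed home on its stop. The four jars stand in one row before the panel.

- **Plunger:** I lifted it about 15 mm, turned it about 91° anticlockwise and let it down. After I let go, the side view showed the handle at the 10 mm lift height and lying along the stand's x.
- **Bar:** I pushed until the force rose to about 20 N with no further movement. The top view then gave a travel of 104 to 106 mm.
- **Jars:** all four are upright, with centres at about 56 to 57 mm along the stand's x. The stated geometry would put them at 59 mm or more, so the camera reading is probably 2 to 3 mm low. Either value is inside the 51 to 68 mm limits.
- **Things beside the stand:** none of the moves passed close to the bottle, rack or beaker. They look unmoved in the last pictures, but I did not measure their positions. The arm is clear of everything, with the force reading near zero.

**What disagreed:** the fingertips appear to be 15 to 20 mm higher than the reported TCP. My first close, with the TCP reported at 0.121 m, shut on nothing just above the handle. I lowered to a reported 0.098 m, gripped at 15 mm opening, and used that offset for the push as well. The top and wrist cameras also differed by about 4 to 5 mm on the handle's y position, which did no harm.

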